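# Square two frame tubes in the lever jig and hold the lever

### The job

Lay the two loose square tubes flat in the aluminium jig, the long one in its long row and the short one in its short row, and let go of them. Then flip the jig's safety catch right over, out of the lever's way, and only after that pull the lever by its crossbar towards the rows as far as it goes, so that its pusher squares up the tubes; finish still holding the lever there, because it springs back when let go. Leave the tape, screwdriver, battery and transmitter where they are.

Things in the scene. Friction and masses are not known exactly. Their poses are not given: they have to be found in the camera images.
- jig: Aluminium jig fixed to the bench, base plate 220 x 160 x 12 mm. Origin on the bench surface; the plate spans x -120..+100, y -80..+80 mm. x runs along the rows from their end stops (at x -100 mm) to the lever at the far end, z up. Plate top at z 12 mm; row walls rise to z 19 mm, end stops to z 30 mm.
- row_long (a point): Seat of the long tube's centre (jig x -44, y 50, z 22 mm) when pushed against the end stop of the long row: an open-topped channel along jig x, 28 mm wide between 5 mm walls. Before the lever is pulled it has 124 mm clear between stop and pusher finger (jig x -100 to +24), so its middle is 6 mm in jig +x from this point.
- row_short (a point): Seat of the short tube's centre (jig x -61.5, y -50, z 22 mm) when pushed against the end stop of the short row, a like channel 28 mm wide. Before the lever is pulled it has 89 mm clear between stop and pusher finger (jig x -100 to -11), so its middle is 6 mm in jig +x from this point.
- tube_long_c (a point): Centre (half-way up) of the long loose black square tube, 110 mm long, 20 x 20 mm section, about 70 g, lying flat on the bench. Its x axis runs along the tube.
- tube_short_c (a point): Centre (half-way up) of the short loose black square tube, 75 mm long, 20 x 20 mm section, about 50 g, lying flat on the bench. Its x axis runs along the tube.
- catch (a joint): Safety catch: dark steel flat bar 90 mm long, 14 wide, 8 thick, hinged along the jig's x. 0: closed, level, pointing to jig +y across the lever's way; its lug blocks the lever. It turns up and over, through upright (1.57 rad), towards jig -y to a stop at 2.8 rad, pointing to -y and 20 degrees up. It moves freely: past upright it falls to the stop, before upright it falls closed.
- catch_hinge (a point): Hinge of the catch, fixed on the jig at jig x 42, y -30, z 75 mm.
- catch_grip (a point): Place to pinch the catch bar (across its 14 mm width, along jig x), 70 mm from its hinge line and 15 mm from its free end; at the start at jig x 42, y +40, z 75 mm. The bar runs along this point's y axis. The blocking lug leaves the bar 40 mm nearer the hinge, on the lever's side.
- lever (a joint): Lever hinged along the jig's y. 0: at rest, leaning 0.45 rad from upright away from the rows (to jig +x); grows as it is pulled towards the rows (jig -x) to its stop at 0.75 rad, leaning 0.30 rad over them. A spring returns it to 0: at the crossbar about 3 N at the start and 8 N at the stop. It drives the pusher fingers 12 mm towards the end stops.
- lever_pivot (a point): Pivot of the lever, fixed on the jig at jig x 75, y 0, z 30 mm.
- lever_handle (a point): Centre of the lever's black crossbar, a round bar of 16 mm diameter and 90 mm length along the jig's y, at the top of the lever, 140 mm from the pivot; at the start at jig x 136, y 0, z 156 mm. The 16 mm wide lever arm joins it at the middle from below and ends at the bar's centre.
- tape: Bystander: white tape roll lying flat, 90 mm outer diameter, 20 mm high. Origin at its underside.
- screwdriver: Bystander: screwdriver lying on the bench. Origin under its middle.
- battery: Bystander: battery pack, 75 x 36 x 28 mm. Origin at its underside.
- transmitter: Bystander: radio transmitter with two sticks, 100 x 170 x 62 mm. Origin at its underside.
There are look-alikes about, which are no part of the job. Leave any green or yellow look-alike of the part that bears tube_long_c alone.

How it is judged (in metres and radians):
On the way, in this order (a step that is already met when the one before it is completed fails the run):
1. each tube lies flat in the row of its own length and is let go (horizontal distance between tube_long_c and row_long below 0.017 m and z of tube_long_c in the frame of jig between 0.018 and 0.026 m and angle between the x axis of each of tube_long_c, tube_short_c and the x axis of jig, either way round below 0.17 rad and horizontal distance between tube_short_c and row_short below 0.017 m and z of tube_short_c in the frame of jig between 0.018 and 0.026 m and contact force between the fingers and tube_long below 0.1 N and contact force between the fingers and tube_short below 0.1 N), for 0.2 s.
2. the safety catch is flipped right over (value of joint catch above 2.4 rad), for 0.2 s.
3. the lever is pulled as far as it goes (value of joint lever above 0.66 rad), for 0.2 s.
At the end, for the whole second after the job is handed in: Both tubes lie flat in the rows of their own length, pushed to within 7 mm of their squared-up places and untouched by the robot; the catch is flipped over beyond 2.4 rad; and the fingers hold the lever beyond 0.66 rad of its 0.75 rad travel against its spring (horizontal distance between tube_long_c and row_long below 0.007 m and z of tube_long_c in the frame of jig between 0.018 and 0.026 m and angle between the x axis of each of tube_long_c, tube_short_c and the x axis of jig, either way round below 0.17 rad and horizontal distance between tube_short_c and row_short below 0.007 m and z of tube_short_c in the frame of jig between 0.018 and 0.026 m and value of joint catch above 2.4 rad and value of joint lever above 0.66 rad and contact force between the fingers and lever above 1.5 N and contact force between the arm and tube_long below 0.1 N and contact force between the arm and tube_short below 0.1 N); the arm keeps its last pose, push and grip.
It fails at once if the lever is moved while the catch is still closed (value of joint lever above 0.15 rad and value of joint catch below 1.57 rad).
It fails at once if the tape roll is disturbed (moved over 30 mm) (distance of tape from where it was at the start of the episode above 0.03 m).
It fails at once if the screwdriver is disturbed (moved over 30 mm) (distance of screwdriver from where it was at the start of the episode above 0.03 m).
It fails at once if the battery pack is disturbed (moved over 30 mm) (distance of battery from where it was at the start of the episode above 0.03 m).
It fails at once if the radio transmitter is disturbed (moved over 30 mm) (distance of transmitter from where it was at the start of the episode above 0.03 m).
It also fails if it takes over 72 s, if anything falls off the work surface, if the arm or the gripper's body presses on something with over 40 N, if the wrist force passes 120 N, or if a joint passes its speed limit or range.

### The arm

A 6-joint arm with a two-finger parallel gripper is mounted at the origin on the work surface. World frame = base frame: x ahead of the robot, y to its left, z up, the work surface at z = 0. Lengths are in m, angles in degrees, forces in N, time in s.
With the tool pointing down it reaches from about 0.4 to 0.825 m from the base axis. Payload 7 kg.
Tool frame: the origin (TCP) lies on the front face of the gripper's body, between the roots of the fingers; the fingertips stand 66 mm ahead of it and the grasp point (between the pads) lies 47 mm ahead of it; z points along the fingers, y is the line along which they close (so a half turn about z gives the same grasp; the last joint's range is limited). The gripper opens to 88 mm and grips with 3 to 60 N. Pads are 19 mm wide; open, the fingers measure 130 mm over their backs; the gripper's body (78 mm by 193 mm) begins 47 mm behind the grasp point.
Start: joints at [-57.118, 20.546, 0.682, 0, -70.136, -16.507], TCP at [0.19, -0.648, 0.292] pointing down, gripper open.
Joint ranges: [-176.03, 176.03], [-82.01, 121.73], [-58.28, 71.71], [-173.87, 95.51], [-174.79, -0.11], [-173.66, 173.66]. Speed limits (degrees/s): [136.94, 136.94, 172.46, 180, 180, 180].

### API

Orientations are given as [roll, pitch, yaw] about the fixed x, y, z axes, in that order (R = Rz(yaw) Ry(pitch) Rx(roll)).
In Python, from plant import ctrl gives the robot as it stands.
- The arm moves only by the tool send_rows, never from a script. Its argument "deltas" is a list of rows, each a list of 2 entries, a list of its own where there are three numbers: the shift along the tool's x, y, z each as a share of 800 mm, from -1 to 1, then the turn about the tool's z as a share of 90 degrees, from -1 to 1. A call has exactly 5 rows; each row is the pose to reach, as a shift and turn from the pose commanded when the call began, along the tool's axes at that moment; what a row does not reach only later rows make up. A row lasts 1/12 s, in which the tool goes at most 41.7 mm and 7.16 degrees, less where a joint would pass 70% of its speed; a pose out of reach is approached as far as the arm can. A call with a number of a shift or a turn outside -1 to 1 is refused whole. A call with a gripper value outside its range is refused whole. "gripper" is the opening, from 0 (shut) to 1 (fully open), set as the call begins (left out, the last holds). The fingers move at their own pace and stop on an object; the grip force is fixed at half the most. Time passes only in rows, so rows that repeat a pose let the fingers close, or fill a call up. It gives the time, the measured TCP pose, the force, the opening and the grip force at its end, in the units of the state.
- ctrl.get_obs(): the state, without advancing time (a new reading comes with each control period).
- ctrl.snapshot(name): name is "scene" or "top" or "wrist"; returns a dict with "color" (480x640x3 uint8, red, green, blue), "vertical_fov" (degrees; the focal length in pixels is half the picture's height over the tangent of half this angle, whatever the lens; pixels are square), "cx", "cy" (the principal point, pixels), "rvec" (rotation vector, rad) and "tvec" (3), from world to camera coordinates, as OpenCV has them. Camera axes: x right, y down, z forward; pixel columns grow to the right and rows downward; lengths in m; the calibration is good to about 2 mm. The wrist camera is an equidistant fisheye: a pixel r from the principal point sees the ray r / f radians off the axis. A picture is of the moment at which its call begins. There is no depth.
- ctrl.close_job(): hands the job in; it is judged then, once.
Trained networks look in a picture, given as the dict that the camera call returned (one of the last four; its "shot" number tells which), for a name from the list of things; names that differ only in an ending like _2 or _b are one class to them, and where a whole thing is asked for, a point or a joint stands for the part that bears it (a point fixed in the world has none). Each returns a list of dicts, best first, with "conf" (0 to 1); they miss things now and then, are a little off and sometimes report something else, mostly with a low value. They report only what shows in the picture. A call takes as long as a camera call. They do not tell look-alikes from the thing itself.
- ctrl.boxes_of(picture, thing): "xy" ([column, row] as shares, 0 to 1, of the picture: columns of its width, rows of its height, amid what is visible of it).
- ctrl.cut_out(picture, thing): "pixels" (480x640 bool, what is visible of it) and "xy" ([column, row] as shares, 0 to 1, of the picture: columns of its width, rows of its height, amid what is visible of it).
The state is a dict: "clock": time; "joint_pos": joint angles; "qvel": joint speeds; "tau": joint torques, N m; "tool_pos": TCP position; "orientation": TCP orientation; "force": force on the tool from outside, world axes, zero at the start; "moment": the same for the moment, N m; "opening": finger opening in m; "gripper_force": force on a finger pad.
Only numpy, scipy, OpenCV 4.12 (cv2) and the standard library are available. Lean on these libraries where they do the work, as an engineer would, in place of code of your own. Each camera call takes 0.05 s, during which the arm holds its last target. There are 200 camera calls.

## Working session

There is one attempt and no reset: what is moved stays moved. The work goes in short steps, Python scripts to look and compute and a tool call to move; the robot and the scene stay as the last step left them, time stands still between calls to the robot, and variables do not carry over. Pictures are saved under pics/ and viewed, at most 10 in all, crops included, and the job is handed in when it is done.

Besides the shell and the picture viewer there is one more tool, called after "Call:" by a JSON object that holds its "api" and its "payload". send_rows: Moves the arm, as the interface text tells. Shift numbers are shares of 800 mm and turn numbers shares of 90 degrees, none past 1 either way. Its arguments: {"type":"object","properties":{"deltas":{"type":"array","items":{"type":"array"}},"gripper":{"type":"number"}},"required":["deltas"]}

```bash
ls; mkdir -p pics
python3 - <<'E'
from plant import ctrl
import cv2
o=ctrl.get_obs();print({k:o[k] for k in('clock','tool_pos','orientation','opening')})
for n in('top','scene'):
    s=ctrl.snapshot(n);cv2.imwrite(f'pics/{n}0.png',s['color'][...,::-1])
    print(n,s['vertical_fov'],s['cx'],s['cy'],s['rvec'],s['tvec'])
    for t in('tube_long_c','tube_short_c','jig','catch','catch_grip','lever','lever_handle','tape','screwdriver','battery','transmitter','row_long','row_short','catch_hinge','lever_pivot'):
        try:print(t,[(round(d['xy'][0]*640,1),round(d['xy'][1]*480,1),round(d['conf'],2)) for d in ctrl.boxes_of(s,t)])
        except Exception as e:print(t,e)
E
```

```text
pics
{'clock': 0.0, 'tool_pos': array([ 0.19019464, -0.6472533 ,  0.29120869]), 'orientation': array([ 1.79904760e+02, -6.84226553e-03, -1.63629803e+02]), 'opening': 0.0877193166470612}
top 49.26355896750692 321.8082323419992 235.25045440013938 [ 2.19214494 -2.17907506  0.09680347] [0.04571902 0.55057484 1.28375863]
tube_long_c [(474.9, 329.1, 0.74), (447.3, 273.1, 0.64), (386.2, 266.5, 0.63), (293.0, 261.9, 0.15)]
tube_short_c [(292.2, 241.4, 0.74), (441.7, 223.1, 0.5), (288.6, 262.6, 0.47)]
jig [(290.9, 261.3, 0.77), (179.7, 292.3, 0.53)]
catch [(290.6, 240.2, 0.78)]
catch_grip [(289.6, 240.4, 0.74)]
lever [(294.1, 201.6, 0.59)]
lever_handle [(296.0, 199.5, 0.93)]
tape [(369.4, 153.8, 0.92)]
screwdriver [(444.9, 163.2, 0.71)]
battery [(183.4, 293.8, 0.91)]
transmitter [(267.8, 142.3, 0.77)]
row_long [(292.6, 263.6, 0.63)]
row_short [(288.2, 263.3, 0.72), (297.9, 202.0, 0.55)]
catch_hinge [(292.8, 260.5, 0.91)]
lever_pivot [(289.1, 265.5, 0.76)]
scene 42.765541737891944 327.91496175492614 239.86048339256453 [ 2.37054789  1.1919369  -0.33937485] [-0.35223305 -0.29343204  1.63784431]
tube_long_c [(259.2, 278.9, 0.93), (191.8, 311.5, 0.89), (141.9, 282.2, 0.62), (268.2, 408.2, 0.41)]
tube_short_c [(229.9, 348.0, 0.62), (375.5, 240.6, 0.36)]
jig [(341.5, 226.3, 0.93), (370.7, 241.0, 0.18)]
catch [(356.0, 226.0, 0.83)]
catch_grip [(355.4, 228.4, 0.71)]
lever [(374.5, 241.0, 0.9), (357.3, 225.5, 0.25)]
lever_handle [(373.2, 240.0, 0.92)]
tape [(355.0, 338.0, 0.97), (341.9, 226.6, 0.56)]
screwdriver [(270.7, 406.6, 0.95)]
battery [(405.3, 151.1, 0.76), (342.8, 225.5, 0.43), (269.4, 405.8, 0.43)]
transmitter [(443.7, 308.0, 0.57), (355.4, 223.8, 0.5)]
row_long [(342.1, 226.5, 0.63)]
row_short [(340.9, 227.3, 0.64)]
catch_hinge [(342.5, 222.5, 0.6)]
lever_pivot [(343.8, 229.0, 0.93), (232.2, 350.0, 0.4)]
```

View pics/top0.png

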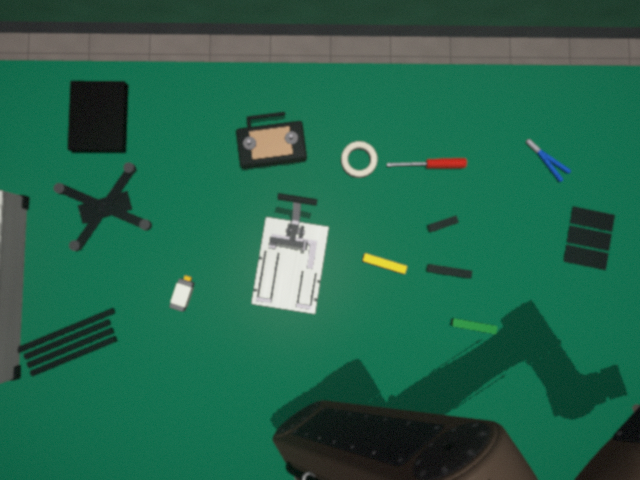

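View pics/scene0.png

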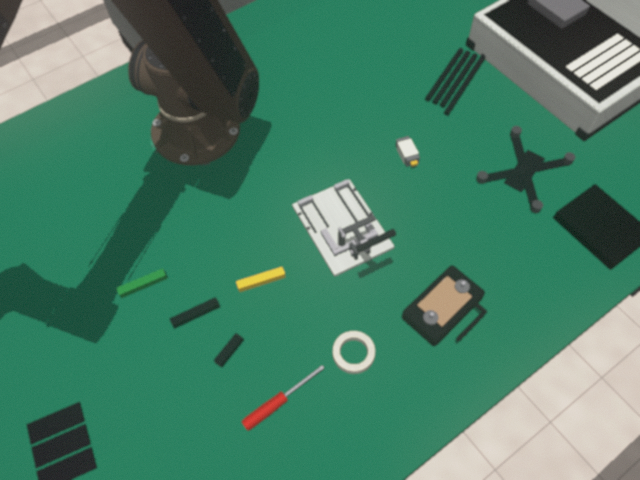

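The pictures show four tube-like candidates in the top view.

- Long black tube: top (449,271). This is the one I want.
- Yellow look-alike: top (385,263).
- Green look-alike: top (474,326).
- Short black tube: top (442,223).

The rods at (70,342) and the tiles at (590,238) are scenery. The jig is at (290,265), with its lever towards the top of the image, and the long row on the left.

```bash
cat > h.py <<'E'
import numpy as np,cv2
from plant import ctrl
from scipy.spatial.transform import Rotation as R
def cam(s):
    f=240/np.tan(np.radians(s['vertical_fov'])/2);M=cv2.Rodrigues(np.array(s['rvec'],float))[0]
    return f,M,np.array(s['tvec'],float)
def back(s,uv,z,fish=False):
    f,M,t=cam(s);uv=np.atleast_2d(uv).astype(float)
    a=(uv-[s['cx'],s['cy']])/f
    if fish:
        th=np.linalg.norm(a,axis=1,keepdims=True)+1e-9;d=np.c_[a/th*np.sin(th),np.cos(th)]
    else:d=np.c_[a,np.ones(len(a))]
    d=d@M;c=-M.T@t
    return c+d*((z-c[2])/d[:,2])[:,None]
def proj(s,P,fish=False):
    f,M,t=cam(s);p=np.atleast_2d(P)@M.T+t
    if fish:
        r=np.linalg.norm(p[:,:2],axis=1,keepdims=True)+1e-12;a=p[:,:2]/r*np.arctan2(r,p[:,2:])
    else:a=p[:,:2]/p[:,2:]
    return a*f+[s['cx'],s['cy']]
def blob(mask,s,near,z,fish=False,hull=False):
    """rect of the blob nearest to pixel 'near', mapped to plane z: centre, yaw(deg, long axis), sizes"""
    n,l,st,c=cv2.connectedComponentsWithStats(mask.astype(np.uint8))
    k=[i for i in range(1,n) if st[i,4]>40];i=min(k,key=lambda i:np.linalg.norm(c[i]-near))
    ct=max(cv2.findContours((l==i).astype(np.uint8),0,1)[0],key=len)[:,0]
    W=back(s,ct,z,fish)[:,:2]
    (cx,cy),(w,h),a=cv2.minAreaRect((W*1000).astype(np.float32))
    if w<h:w,h,a=h,w,a+90
    return np.round([cx,cy],1),round((a+90)%180-90,1),round(w,1),round(h,1)
E
python3 - <<'E'
from h import *
for n,pts in(('top',((449,271),(442,223))),('scene',((195,312),(229,350)))):
    s=ctrl.snapshot(n);I=s['color'].astype(int)
    f,M,t=cam(s);print(n,f,-M.T@t)
    dark=I.max(2)<60
    for p in pts:print(blob(dark,s,p,.012))
    w=I.min(2)>150
    print('jig',blob(w,s,(288,290) if n=='top' else (320,230),.014))
cv2.imwrite('pics/j0.png',cv2.resize(ctrl.snapshot('top')['color'][180:330,235:495,::-1],None,fx=3,fy=3,interpolation=2))
E
```

```text
top 523.4382146898242 [0.44721506 0.06110523 1.32269571]
(array([ 463.7, -269.1]), 81.8, 109.0, 15.6)
(array([ 581.5, -254.1]), -71.2, 73.9, 14.3)
jig (array([478.2, 128. ]), -8.7, 222.3, 159.9)
scene 612.9503107451693 [ 1.08864993 -0.34605679  1.26007559]
(array([ 463.8, -270.3]), 81.1, 104.5, 22.0)
(array([ 582.8, -256.2]), -70.6, 70.7, 19.6)
jig (array([476.8, 126.6]), -8.7, 222.3, 159.9)
```

View pics/j0.png

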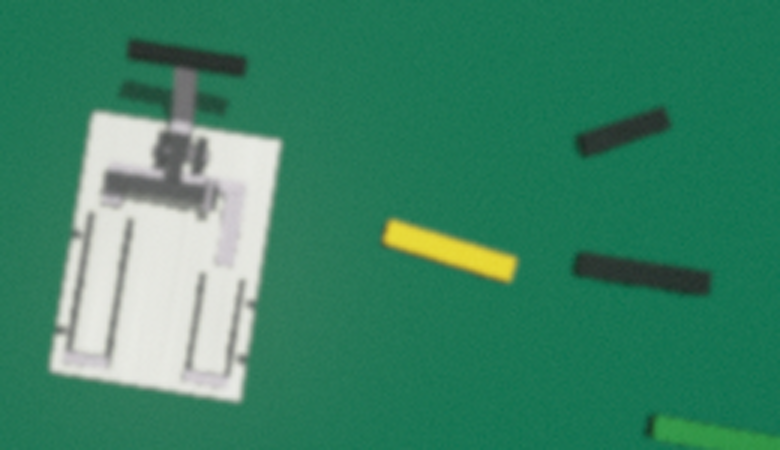

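```bash
cat >> h.py <<'E'
def plan(wps,start=None):
    """wps: [x,y,z mm,yaw deg]; prints the tool-axis shift shares and turn share per call, from the present pose"""
    if start is None:
        o=ctrl.get_obs();start=[*(np.array(o['tool_pos'])*1000),o['orientation'][2]]
    p=np.array(start,float)
    for w in wps:
        w=np.array(w,float)
        n=int(max(1,np.ceil(np.linalg.norm(w[:3]-p[:3])/205),np.ceil(abs(w[3]-p[3])/35.5)))
        for i in range(n):
            q=p+(w-p)/(n-i);Rm=R.from_euler('xyz',[180,0,p[3]],degrees=True)
            d=np.round(Rm.inv().apply(q[:3]-p[:3])/800,3);t=round(-(q[3]-p[3])/90,3)
            p=np.r_[p[:3]+Rm.apply(d*800),p[3]-t*90]
            print(d.tolist(),t,'->',np.round(p,1))
O=np.array([487.4,125.8]);PSI=-8.7
def J(x,y):
    c,s=np.cos(np.radians(PSI)),np.sin(np.radians(PSI));return (O+[c*x-s*y,s*x+c*y]).round(1).tolist()
E
python3 - <<'E'
from h import *
print(J(-38,50),J(-55.5,-50),J(42,40),J(136,0))
plan([[464,-269.7,170,-98.5],[464,-269.7,75,-98.5]],[190,-648,292,-163.6])
E
```

```text
[457.4, 181.0] [425.0, 84.8] [535.0, 159.0] [621.8, 105.2]
[-0.154, 0.119, 0.051] -0.241 -> [ 281.3 -521.9  251.2 -141.9]
[-0.187, 0.054, 0.051] -0.241 -> [ 372.4 -395.6  210.4 -120.2]
[-0.194, -0.02, 0.051] -0.241 -> [ 464.3 -269.5  169.6  -98.5]
[0.0, 0.0, 0.118] -0.0 -> [ 464.3 -269.5   75.2  -98.5]
```

Call:
{"api": "send_rows", "payload": {"deltas": [[[-0.154, 0.119, 0.051], -0.241], [[-0.154, 0.119, 0.051], -0.241], [[-0.154, 0.119, 0.051], -0.241], [[-0.154, 0.119, 0.051], -0.241], [[-0.154, 0.119, 0.051], -0.241]], "gripper": 1}}

```text
clock: 2.17
tool_pos: [0.2837, -0.517, 0.2499]
orientation: [179.9, 0.1, -141.7]
force: [-1.3, 0.7, -0.8]
opening: 0.0873
gripper_force: 0.0
```

Call:
{"api": "send_rows", "payload": {"deltas": [[[-0.187, 0.054, 0.051], -0.241], [[-0.187, 0.054, 0.051], -0.241], [[-0.187, 0.054, 0.051], -0.241], [[-0.187, 0.054, 0.051], -0.241], [[-0.187, 0.054, 0.051], -0.241]]}}

```text
clock: 2.58
tool_pos: [0.3748, -0.3913, 0.2092]
orientation: [179.9, 0.1, -120.0]
force: [-0.9, 0.1, 0.2]
opening: 0.0877
gripper_force: 0.0
```

Call:
{"api": "send_rows", "payload": {"deltas": [[[-0.194, -0.02, 0.051], -0.241], [[-0.194, -0.02, 0.051], -0.241], [[-0.194, -0.02, 0.051], -0.241], [[-0.194, -0.02, 0.051], -0.241], [[-0.194, -0.02, 0.051], -0.241]]}}

```text
clock: 3.0
tool_pos: [0.4674, -0.2657, 0.1685]
orientation: [180.0, 0.0, -98.3]
force: [0.0, -0.5, 1.3]
opening: 0.0879
gripper_force: 0.0
```

Run:
```python
from h import *
s=ctrl.snapshot('wrist');cv2.imwrite('pics/w1.png',s['color'][...,::-1]);o=ctrl.get_obs()
print(o['clock'],o['tool_pos'],o['orientation'],o['joint_pos'])
print(proj(s,[[.464,-.2697,.02],[.582,-.255,.02]],True))
I=s['color'].astype(int)
for P in([.464,-.2697,.02],[.582,-.255,.02]):
    print(blob(I.max(2)<60,s,proj(s,P,True)[0],.02,True))
plan([[464,-269.7,75,-98.5]])
```

```text
3.05 [ 0.4662144  -0.26717465  0.16910572] [ 1.79945289e+02  1.06607277e-03 -9.83505093e+01] [-8.90371627e+00  1.43311742e+01 -2.60140224e+01 -7.05027698e-04
 -4.97095224e+01  5.53663646e-01]
[[325.39226813 248.58205105]
 [172.65833961 288.66520554]]
(array([ 465.6, -248.4]), 81.2, 64.8, 18.9)
(array([ 584.6, -247.4]), -53.1, 21.6, 12.9)
[0.004, 0.002, 0.118] 0.002 -> [ 464.2 -270.1   74.7  -98.5]
```

View pics/w1.png

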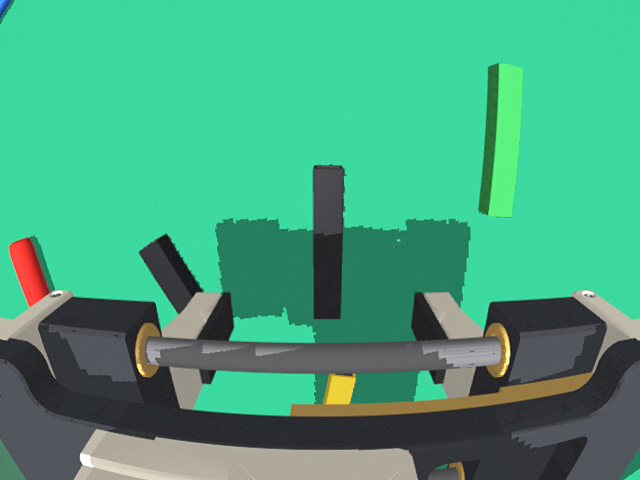

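The wrist view shows the long black tube from (328,166) to (328,318), centred between the fingers. That is within about 2 px of my estimate. Green is at (503,140) and yellow at (340,388), both clear, so I descend and grip.

Call:
{"api": "send_rows", "payload": {"deltas": [[[0.001, 0.002, 0.04], 0], [[0.001, 0.002, 0.08], 0], [[0.001, 0.002, 0.118], 0], [[0.001, 0.002, 0.118], 0], [[0.001, 0.002, 0.118], 0]]}}

```text
clock: 3.47
tool_pos: [0.462, -0.2704, 0.0748]
orientation: [179.8, -0.0, -98.6]
force: [0.3, -1.0, 0.6]
opening: 0.0877
gripper_force: 0.0
```

Call:
{"api": "send_rows", "payload": {"deltas": [[[0, 0, 0], 0], [[0, 0, 0], 0], [[0, 0, 0], 0], [[0, 0, 0], 0], [[0, 0, 0], 0]], "gripper": 0}}

```text
clock: 3.88
tool_pos: [0.4636, -0.27, 0.0764]
orientation: [-179.9, -0.0, -98.6]
force: [-0.6, 0.0, 0.5]
opening: 0.0598
gripper_force: 0.0
```

Call:
{"api": "send_rows", "payload": {"deltas": [[[0, 0, 0], 0], [[0, 0, 0], 0], [[0, 0, 0], 0], [[0, 0, 0], 0], [[0, 0, 0], 0]]}}

```text
clock: 4.3
tool_pos: [0.4631, -0.2698, 0.0753]
orientation: [180.0, -0.0, -98.5]
force: [-0.7, -0.5, 0.6]
opening: 0.0266
gripper_force: 0.0
```

Run:
```python
from h import *
o=ctrl.get_obs()
print(o['clock'],o['tool_pos'],o['orientation'],o['opening'],o['gripper_force'])
a=J(-38,50)
plan([[464,-268,160,-98.5],[*a,160,-188.7],[*a,95,-188.7],[*a,87.5,-188.7]])
```

```text
4.3 [ 0.46306372 -0.26978569  0.07530775] [ 1.79990266e+02 -6.44214068e-04 -9.85486194e+01] 0.02658370574767154 0.0
[-0.002, -0.001, -0.106] -0.001 -> [ 464.1 -268.3  160.1  -98.5]
[-0.185, 0.03, 0.0] 0.334 -> [ 462.1 -118.4  160.1 -128.5]
[-0.145, 0.119, 0.0] 0.334 -> [ 459.9   31.6  160.1 -158.6]
[-0.065, 0.175, 0.0] 0.335 -> [ 457.2  181.   160.1 -188.7]
[-0.0, 0.0, 0.081] -0.0 -> [ 457.2  181.    95.3 -188.7]
[-0.0, 0.0, 0.01] -0.0 -> [ 457.2  181.    87.3 -188.7]
```

Call:
{"api": "send_rows", "payload": {"deltas": [[[0, 0, 0], 0], [[0, 0, 0], 0], [[0, 0, 0], 0], [[0, 0, 0], 0], [[0, 0, 0], 0]]}}

```text
clock: 4.72
tool_pos: [0.463, -0.2698, 0.0753]
orientation: [180.0, 0.0, -98.6]
force: [1.2, -0.1, -0.7]
opening: 0.0195
gripper_force: 30.0
```

Call:
{"api": "send_rows", "payload": {"deltas": [[[-0.002, -0.001, -0.03], 0], [[-0.002, -0.001, -0.07], 0], [[-0.002, -0.001, -0.106], 0], [[-0.002, -0.001, -0.106], 0], [[-0.002, -0.001, -0.106], 0]]}}

```text
clock: 5.13
tool_pos: [0.465, -0.2685, 0.1619]
orientation: [-179.8, -0.0, -98.6]
force: [-0.2, -0.4, -2.0]
opening: 0.0198
gripper_force: 30.0
```

Call:
{"api": "send_rows", "payload": {"deltas": [[[-0.037, 0.006, 0], 0.067], [[-0.074, 0.012, 0], 0.134], [[-0.111, 0.018, 0], 0.2], [[-0.148, 0.024, 0], 0.267], [[-0.185, 0.03, 0], 0.334]]}}

```text
clock: 5.55
tool_pos: [0.4613, -0.1173, 0.1589]
orientation: [179.9, -0.1, -129.0]
force: [1.1, -0.4, -0.4]
opening: 0.0195
gripper_force: 30.0
```

Call:
{"api": "send_rows", "payload": {"deltas": [[[-0.029, 0.024, 0], 0.067], [[-0.058, 0.048, 0], 0.134], [[-0.087, 0.071, 0], 0.2], [[-0.116, 0.095, 0], 0.267], [[-0.145, 0.119, 0], 0.334]]}}

```text
clock: 5.97
tool_pos: [0.4594, 0.0328, 0.1591]
orientation: [180.0, -0.1, -159.0]
force: [0.5, -0.5, -0.2]
opening: 0.0196
gripper_force: 30.0
```

Call:
{"api": "send_rows", "payload": {"deltas": [[[-0.013, 0.035, 0], 0.067], [[-0.026, 0.07, 0], 0.134], [[-0.039, 0.105, 0], 0.2], [[-0.052, 0.14, 0], 0.267], [[-0.065, 0.175, 0], 0.335]]}}

```text
clock: 6.38
tool_pos: [0.457, 0.182, 0.159]
orientation: [-179.9, -0.1, 170.9]
force: [0.6, -0.1, -1.3]
opening: 0.0194
gripper_force: 30.0
```

Call:
{"api": "send_rows", "payload": {"deltas": [[[0, 0, 0], 0], [[0, 0, 0], 0], [[0, 0, 0], 0], [[0, 0, 0], 0], [[0, 0, 0], 0]]}}

```text
clock: 6.8
tool_pos: [0.4577, 0.1799, 0.1598]
orientation: [-180.0, -0.0, 171.1]
force: [0.3, -0.6, -0.9]
opening: 0.0197
gripper_force: 30.0
```

Run:
```python
from h import *
o=ctrl.get_obs()
print(o['clock'],o['tool_pos'],o['orientation'],o['opening'],o['gripper_force'],o['joint_pos'])
s=ctrl.snapshot('wrist');I=s['color'].copy()
# predicted jig features: row walls' inner edges (z19) and stop corners, plate corners
def j3(x,y,z):return [*(np.array(J(x,y))/1000),z/1000]
for P in [j3(-100,64,19),j3(-100,36,19),j3(0,64,19),j3(0,36,19),j3(-120,80,12),j3(-120,-80,12),j3(100,80,12),j3(-100,-36,19),j3(-100,-64,19)]:
    u=proj(s,P,True)[0];cv2.drawMarker(I,tuple(int(v) for v in u.round()),(255,0,0),cv2.MARKER_CROSS,9,1)
cv2.imwrite('pics/w2.png',I[...,::-1])
a=J(-38,50);plan([[*a,95,-188.7],[*a,87.5,-188.7]],[*(o['tool_pos']*1000),(o['orientation'][2]+0)%-360])
```

```text
6.8 [0.45770593 0.17990165 0.15981834] [-1.79965401e+02 -3.41174351e-02  1.71149759e+02] 0.019723563607387674 30.000002682209015 [ 4.44074049e+01  1.10110238e+01 -3.21359908e+01 -9.09568799e-03
 -4.69011212e+01 -1.43251418e+02]
[0.001, 0.001, 0.081] -0.002 -> [ 457.   180.8   95.  -188.7]
[-0.0, 0.0, 0.009] 0.0 -> [ 457.   180.8   87.8 -188.7]
```

View pics/w2.png

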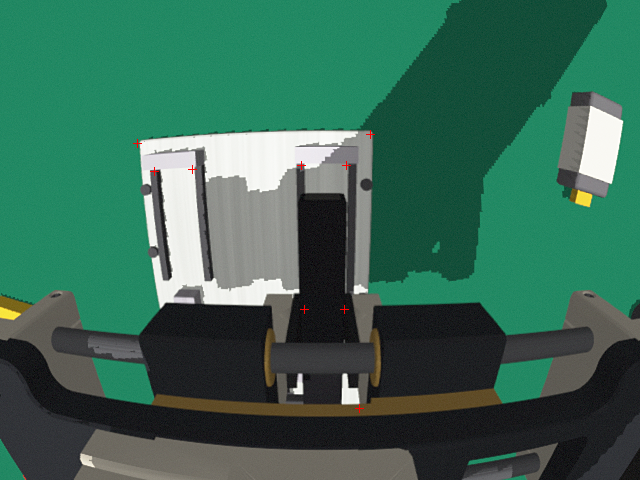

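The long tube is held, from (323,195) down, above the long row, whose inner wall edges are at about x 303 and 348. The predicted crosses fit the plate corners within 2–3 px (about 1.5 mm). Descending.

Call:
{"api": "send_rows", "payload": {"deltas": [[[0, 0.002, 0.03], -0.002], [[0, 0.002, 0.06], -0.002], [[0, 0.002, 0.08], -0.002], [[0, 0.002, 0.08], -0.002], [[0, 0.002, 0.08], -0.002]]}}

```text
clock: 7.27
tool_pos: [0.458, 0.1817, 0.0959]
orientation: [-179.9, -0.1, 171.3]
force: [0.3, 0.7, -0.6]
opening: 0.0195
gripper_force: 30.0
```

Call:
{"api": "send_rows", "payload": {"deltas": [[[0, 0, 0.003], 0], [[0, 0, 0.006], 0], [[0, 0, 0.009], 0], [[0, 0, 0.009], 0], [[0, 0, 0.009], 0]]}}

```text
clock: 7.68
tool_pos: [0.4583, 0.1826, 0.0893]
orientation: [180.0, 0.0, 171.4]
force: [0.3, 0.5, -0.3]
opening: 0.0194
gripper_force: 30.0
```

Run:
```python
from h import *
o=ctrl.get_obs()
print(o['clock'],o['tool_pos'],o['orientation'],o['force'])
s=ctrl.snapshot('wrist');cv2.imwrite('pics/w3.png',s['color'][100:420,100:520,::-1])
```

```text
7.6833 [0.45825295 0.1826012  0.08927008] [1.79977785e+02 1.84176550e-02 1.71362941e+02] [ 0.34812048  0.46360021 -0.2704686 ]
```

View pics/w3.png

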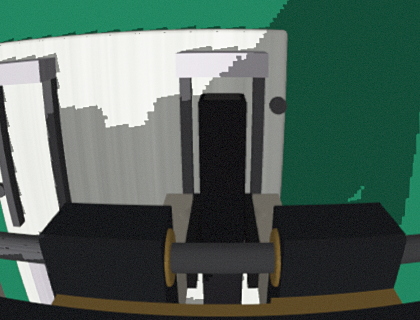

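The tube sits between the walls (crop x 191 to 252, tube 200 to 245). I lower it the last 2 mm and release.

Call:
{"api": "send_rows", "payload": {"deltas": [[[0, 0, 0.002], 0], [[0, 0, 0.002], 0], [[0, 0, 0.002], 0], [[0, 0, 0.002], 0], [[0, 0, 0.002], 0]]}}

```text
clock: 8.15
tool_pos: [0.4582, 0.1825, 0.0874]
orientation: [180.0, 0.0, 171.4]
force: [-0.7, -0.6, -0.7]
opening: 0.0198
gripper_force: 30.0
```

Call:
{"api": "send_rows", "payload": {"deltas": [[[0, 0, 0], 0], [[0, 0, 0], 0], [[0, 0, 0], 0], [[0, 0, 0], 0], [[0, 0, 0], 0]], "gripper": 1}}

```text
clock: 8.57
tool_pos: [0.4582, 0.1825, 0.0874]
orientation: [180.0, 0.0, 171.4]
force: [0.1, -0.1, 0.9]
opening: 0.0474
gripper_force: 0.0
```

Call:
{"api": "send_rows", "payload": {"deltas": [[[0, 0, 0], 0], [[0, 0, 0], 0], [[0, 0, -0.02], 0], [[0, 0, -0.06], 0], [[0, 0, -0.1], 0]]}}

```text
clock: 8.98
tool_pos: [0.4575, 0.1819, 0.1674]
orientation: [-179.8, -0.1, 171.4]
force: [1.8, 0.5, 0.7]
opening: 0.0807
gripper_force: 0.0
```

Run:
```python
from h import *
o=ctrl.get_obs()
y=o['orientation'][2];y-=360 if y>0 else 0
print(o['clock'],o['tool_pos'],y,o['opening'],o['joint_pos'])
b=[582,-255.3]
plan([[520,-35,170,-130],[*b,170,-71],[*b,75,-71]],[*(o['tool_pos']*1000),y])
```

```text
8.9833 [0.45746995 0.18186718 0.16738154] -188.64932301401836 0.0807040831744825 [ 4.46073576e+01  1.05491958e+01 -3.14821924e+01 -5.41913860e-03
 -4.81659422e+01 -1.43252894e+02]
[-0.059, -0.128, -0.002] -0.326 -> [ 488.7   73.5  169.  -159.3]
[0.011, -0.141, -0.001] -0.326 -> [ 520.4  -35.1  169.8 -130. ]
[0.081, -0.118, -0.0] -0.328 -> [ 551.1 -145.4  169.8 -100.4]
[0.128, -0.063, -0.0] -0.327 -> [ 582.1 -255.2  169.8  -71. ]
[0.0, 0.0, 0.118] -0.0 -> [ 582.1 -255.2   75.4  -71. ]
```

Call:
{"api": "send_rows", "payload": {"deltas": [[[-0.012, -0.026, 0], -0.065], [[-0.024, -0.051, 0], -0.13], [[-0.035, -0.077, 0], -0.195], [[-0.047, -0.102, 0], -0.26], [[-0.059, -0.128, -0.002], -0.326]]}}

```text
clock: 9.4
tool_pos: [0.4894, 0.0732, 0.169]
orientation: [180.0, -0.0, -159.0]
force: [0.6, -0.1, -0.3]
opening: 0.0876
gripper_force: 0.0
```

Call:
{"api": "send_rows", "payload": {"deltas": [[[0.002, -0.028, 0], -0.065], [[0.004, -0.056, 0], -0.13], [[0.007, -0.085, 0], -0.195], [[0.009, -0.113, 0], -0.26], [[0.011, -0.141, -0.001], -0.326]]}}

```text
clock: 9.82
tool_pos: [0.5211, -0.0356, 0.1697]
orientation: [180.0, -0.0, -129.7]
force: [1.1, 0.3, 0.3]
opening: 0.0876
gripper_force: 0.0
```

Call:
{"api": "send_rows", "payload": {"deltas": [[[0.016, -0.024, 0], -0.065], [[0.032, -0.047, 0], -0.13], [[0.049, -0.071, 0], -0.196], [[0.065, -0.094, 0], -0.262], [[0.081, -0.118, 0], -0.328]]}}

```text
clock: 10.23
tool_pos: [0.5518, -0.1459, 0.1697]
orientation: [180.0, 0.0, -100.2]
force: [-0.3, 0.3, 0.7]
opening: 0.0876
gripper_force: 0.0
```

Call:
{"api": "send_rows", "payload": {"deltas": [[[0.026, -0.013, 0], -0.065], [[0.051, -0.025, 0], -0.13], [[0.077, -0.038, 0], -0.196], [[0.102, -0.05, 0], -0.262], [[0.128, -0.063, 0], -0.327]]}}

```text
clock: 10.65
tool_pos: [0.5828, -0.2556, 0.1696]
orientation: [180.0, 0.0, -70.7]
force: [0.6, 0.8, -1.0]
opening: 0.0875
gripper_force: 0.0
```

Call:
{"api": "send_rows", "payload": {"deltas": [[[0, 0, 0], 0], [[0, 0, 0], 0], [[0, 0, 0], 0], [[0, 0, 0], 0], [[0, 0, 0], 0]]}}

```text
clock: 11.07
tool_pos: [0.5827, -0.2537, 0.1699]
orientation: [-180.0, 0.0, -71.0]
force: [-0.1, 0.5, -1.2]
opening: 0.0879
gripper_force: 0.0
```

Run:
```python
from h import *
o=ctrl.get_obs()
print(o['clock'],o['tool_pos'],o['orientation'],o['opening'])
s=ctrl.snapshot('wrist');I=s['color'].copy()
c=np.array([.582,-.2553,.02]);u=np.array([np.cos(np.radians(-71)),np.sin(np.radians(-71)),0])
for P in(c,c+u*.0375,c-u*.0375):cv2.drawMarker(I,tuple(int(v) for v in proj(s,P,True)[0]),(255,0,0),0,9,1)
cv2.imwrite('pics/w4.png',I[100:420,100:520,::-1])
b=[582,-255.3];plan([[*b,75,-71]])
s=ctrl.snapshot('top');cv2.imwrite('pics/t4.png',cv2.resize(s['color'][180:330,235:355,::-1],None,fx=4,fy=4,interpolation=2))
```

```text
11.0667 [ 0.5827018  -0.25374139  0.1698961 ] [-1.79997426e+02  5.05701008e-03 -7.10095855e+01] 0.08785276209617157
[0.001, 0.002, 0.119] 0.0 -> [ 581.5 -255.1   74.8  -71. ]
```

View pics/w4.png

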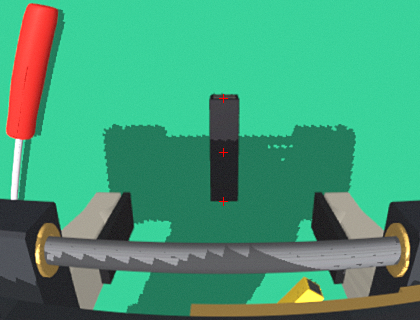

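View pics/t4.png

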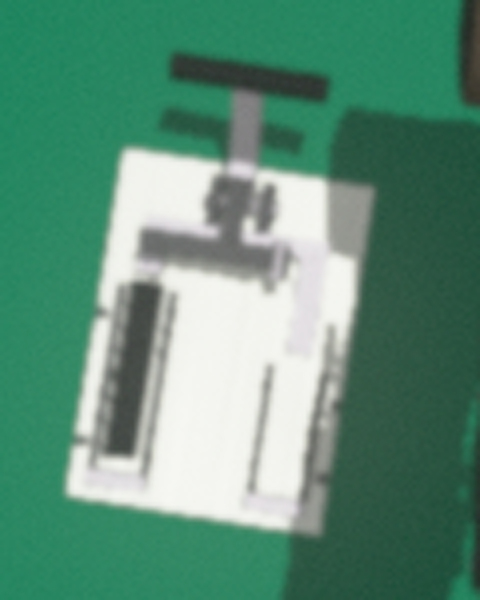

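The short tube matches the crosses: ends at crop (223,97) and (223,201). The top crop shows the long tube lying in the long row at (133,365), between the stop and the pusher. Next I grip the short tube.

Call:
{"api": "send_rows", "payload": {"deltas": [[[0.001, 0.001, 0.04], 0], [[0.001, 0.001, 0.08], 0], [[0.001, 0.001, 0.118], 0], [[0.001, 0.001, 0.118], 0], [[0.001, 0.001, 0.118], 0]], "gripper": 0.6}}

```text
clock: 11.58
tool_pos: [0.5815, -0.2552, 0.0744]
orientation: [179.8, 0.1, -71.0]
force: [-0.2, -0.3, 0.6]
opening: 0.0599
gripper_force: 0.0
```

Call:
{"api": "send_rows", "payload": {"deltas": [[[0, 0, 0], 0], [[0, 0, 0], 0], [[0, 0, 0], 0], [[0, 0, 0], 0], [[0, 0, 0], 0]], "gripper": 0}}

```text
clock: 12.0
tool_pos: [0.5828, -0.2557, 0.0766]
orientation: [-179.9, -0.0, -71.0]
force: [0.5, -0.4, -0.2]
opening: 0.0265
gripper_force: 0.0
```

Call:
{"api": "send_rows", "payload": {"deltas": [[[0, 0, 0], 0], [[0, 0, 0], 0], [[0, 0, 0], 0], [[0, 0, 0], 0], [[0, 0, 0], 0]]}}

```text
clock: 12.42
tool_pos: [0.5826, -0.2556, 0.076]
orientation: [-180.0, -0.0, -71.0]
force: [-1.2, 1.0, 6.1]
opening: 0.0197
gripper_force: 30.0
```

Run:
```python
from h import *
o=ctrl.get_obs()
print(o['clock'],o['tool_pos'],o['orientation'],o['opening'],o['gripper_force'])
p=[*(o['tool_pos']*1000),o['orientation'][2]]
b=J(-55.5,-49.2)
plan([[582,-255,160,-71],[*b,160,-8.7],[*b,95,-8.7],[*b,87.5,-8.7]])
```

```text
12.4167 [ 0.58255068 -0.25564448  0.07604397] [-1.79972325e+02 -2.51380087e-02 -7.09995745e+01] 0.01971837851581902 30.001569092273712
[-0.001, 0.0, -0.105] 0.0 -> [ 582.3 -254.9  160.   -71. ]
[-0.233, 0.024, 0.0] -0.346 -> [503.4 -84.9 160.  -39.9]
[-0.212, -0.101, 0.0] -0.346 -> [425.   85.8 160.   -8.7]
[0.0, 0.0, 0.081] -0.0 -> [425.   85.8  95.2  -8.7]
[0.0, 0.0, 0.01] -0.0 -> [425.   85.8  87.2  -8.7]
```

Call:
{"api": "send_rows", "payload": {"deltas": [[[0, 0, -0.03], 0], [[0, 0, -0.07], 0], [[-0.001, 0, -0.105], 0], [[-0.001, 0, -0.105], 0], [[-0.001, 0, -0.105], 0]]}}

```text
clock: 12.83
tool_pos: [0.583, -0.2549, 0.1613]
orientation: [-179.8, -0.1, -71.0]
force: [-0.1, 0.2, -0.8]
opening: 0.0195
gripper_force: 30.0
```

Call:
{"api": "send_rows", "payload": {"deltas": [[[-0.047, 0.005, 0], -0.069], [[-0.093, 0.01, 0], -0.138], [[-0.14, 0.014, 0], -0.208], [[-0.186, 0.019, 0], -0.277], [[-0.233, 0.024, 0], -0.346]]}}

```text
clock: 13.25
tool_pos: [0.5016, -0.0838, 0.1581]
orientation: [179.9, 0.1, -39.6]
force: [0.7, 1.3, -0.6]
opening: 0.0197
gripper_force: 30.0
```

Call:
{"api": "send_rows", "payload": {"deltas": [[[-0.042, -0.02, 0], -0.069], [[-0.085, -0.04, 0], -0.138], [[-0.127, -0.061, 0], -0.208], [[-0.17, -0.081, 0], -0.277], [[-0.212, -0.101, 0], -0.346]]}}

```text
clock: 13.67
tool_pos: [0.4232, 0.0869, 0.1585]
orientation: [179.9, 0.1, -8.5]
force: [0.9, 0.0, 0.1]
opening: 0.0199
gripper_force: 30.0
```

Call:
{"api": "send_rows", "payload": {"deltas": [[[0, 0, 0], 0], [[0, 0, 0], 0], [[0, 0, 0], 0], [[0, 0, 0], 0], [[0, 0, 0], 0]]}}

```text
clock: 14.08
tool_pos: [0.425, 0.0849, 0.159]
orientation: [180.0, 0.0, -8.9]
force: [-0.5, 0.3, 0.2]
opening: 0.0197
gripper_force: 30.0
```

Run:
```python
from h import *
o=ctrl.get_obs()
print(o['clock'],o['tool_pos'],o['orientation'],o['opening'],o['gripper_force'],o['joint_pos'])
b=J(-55.5,-49.2)
plan([[*b,95,-8.7],[*b,87.5,-8.7]])
```

```text
14.0833 [0.4250453  0.08485729 0.15896071] [ 1.79964569e+02  3.80159026e-02 -8.88064662e+00] 0.019701597954454392 29.999810457229614 [ 3.75521076e+01  5.66784632e+00 -3.90239896e+01 -4.39334467e-03
 -4.53600368e+01  4.35703459e+01]
[-0.0, -0.001, 0.08] -0.002 -> [425.2  85.6  95.   -8.7]
[-0.0, 0.0, 0.009] -0.0 -> [425.2  85.6  87.8  -8.7]
```

Call:
{"api": "send_rows", "payload": {"deltas": [[[0, -0.001, 0.03], -0.002], [[0, -0.001, 0.06], -0.002], [[0, -0.001, 0.08], -0.002], [[0, -0.001, 0.08], -0.002], [[0, -0.001, 0.08], -0.002]]}}

```text
clock: 14.5
tool_pos: [0.4249, 0.0855, 0.0948]
orientation: [179.9, 0.1, -8.7]
force: [0.1, 0.5, 0.8]
opening: 0.0194
gripper_force: 30.0
```

Run:
```python
from h import *
o=ctrl.get_obs()
print(o['clock'],o['tool_pos'],o['orientation'],o['force'])
s=ctrl.snapshot('wrist');cv2.imwrite('pics/w5.png',s['color'][60:420,60:580,::-1])
```

```text
14.5 [0.42488468 0.08550062 0.09481421] [ 1.79879284e+02  1.06764300e-01 -8.66965121e+00] [0.14965273 0.48556533 0.76318017]
```

View pics/w5.png

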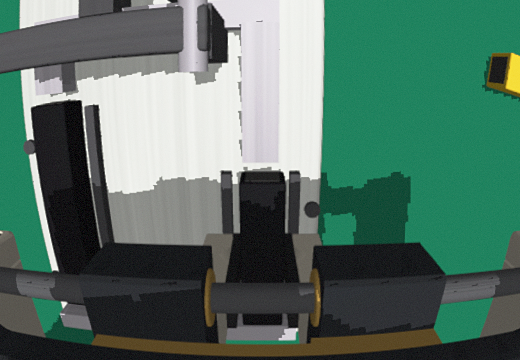

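The short tube (crop x 240–286) is between the row walls (inner edges at about 232 and 289), short of the pusher at (262,165). I lower it the rest of the way and release.

Call:
{"api": "send_rows", "payload": {"deltas": [[[0, 0.001, 0.003], 0], [[0, 0.001, 0.006], 0], [[0, 0.001, 0.009], 0], [[0, 0.001, 0.009], 0], [[0, 0.001, 0.009], 0]]}}

```text
clock: 14.97
tool_pos: [0.4249, 0.086, 0.0884]
orientation: [-180.0, -0.0, -8.6]
force: [0.2, 0.5, -0.2]
opening: 0.0195
gripper_force: 30.0
```

Call:
{"api": "send_rows", "payload": {"deltas": [[[0, 0, 0], 0], [[0, 0, 0], 0], [[0, 0, 0], 0], [[0, 0, 0], 0], [[0, 0, 0], 0]], "gripper": 0.6}}

```text
clock: 15.38
tool_pos: [0.4249, 0.086, 0.0882]
orientation: [-180.0, -0.0, -8.6]
force: [0.8, -0.1, 0.3]
opening: 0.0471
gripper_force: 0.0
```

Call:
{"api": "send_rows", "payload": {"deltas": [[[0, 0, 0], 0], [[0, 0, -0.02], 0], [[0, 0, -0.06], 0], [[0, 0, -0.1], 0], [[0, 0, -0.14], 0]]}}

```text
clock: 15.8
tool_pos: [0.4245, 0.0856, 0.2013]
orientation: [180.0, 0.0, -8.6]
force: [0.9, 1.6, -0.1]
opening: 0.0526
gripper_force: 0.0
```

Run:
```python
from h import *
o=ctrl.get_obs()
print(o['clock'],o['tool_pos'],o['orientation'],o['opening'],o['joint_pos'])
s=ctrl.snapshot('wrist');I=s['color'].copy()
for x,y,z in((42,47,79),(42,54,79),(42,40,79),(42,-30,75),(136,45,156),(136,-45,156)):
    u=proj(s,[*(np.array(J(x,y))/1000),z/1000],True)[0];print(u);cv2.drawMarker(I,tuple(int(v) for v in u.round()),(255,0,0),0,9,1)
cv2.imwrite('pics/w6.png',I[...,::-1])
g=J(42,40)
plan([[*J(0,0),210,-98.7],[*g,210,-98.7],[*g,124,-98.7]])
```

```text
15.8 [0.4244618  0.08559795 0.20133086] [ 1.79950063e+02  4.85338731e-02 -8.55473457e+00] 0.052550071792102346 [ 3.76932675e+01  2.27161659e+00 -3.58434656e+01 -6.66014778e-04
 -5.19545524e+01  4.37524298e+01]
[162.3836074  112.59120963]
[152.22932108 113.65492543]
[172.7633475  111.41884008]
[288.99214242 104.95155464]
[110.09997385 -85.19348402]
[ 312.71553106 -118.37945252]
[0.022, -0.02, -0.001] 0.334 -> [447.1 100.2 208.4 -38.5]
[0.01, -0.028, -0.001] 0.334 -> [467.3 112.7 209.2 -68.6]
[-0.006, -0.029, -0.001] 0.335 -> [487.2 125.7 210.  -98.7]
[-0.05, -0.053, -0.0] -0.0 -> [535.1 158.8 210.  -98.7]
[-0.0, 0.0, 0.107] -0.0 -> [535.1 158.8 124.4 -98.7]
```

View pics/w6.png

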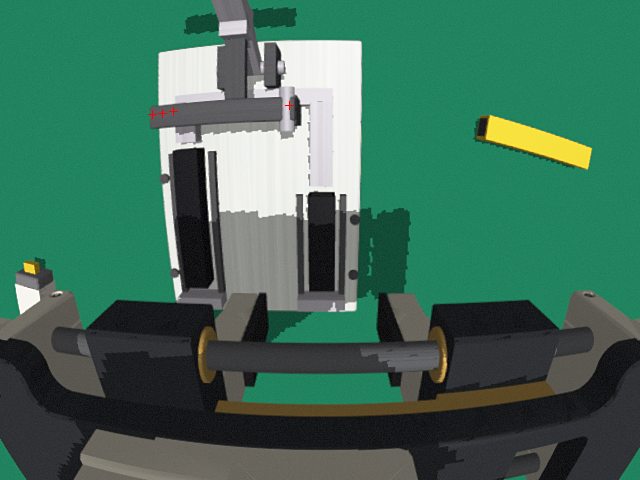

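Both tubes lie in their rows: long at (193,215), short at (321,240). The crosses sit on the catch bar's free end (150–175,113). The 193 mm gripper body would meet the crossbar in a square pinch, so I will pinch with the tool turned 35° and square it up once the body is above the lever. First I check where the wrist camera sits.

Run:
```python
from h import *
s=ctrl.snapshot('wrist');f,M,t=cam(s);c=-M.T@t
o=ctrl.get_obs();Rt=R.from_euler('xyz',o['orientation'],degrees=True)
print(c,'cam in tool',Rt.inv().apply(c-o['tool_pos']),'axis in tool',Rt.inv().apply(M[2]))
p=[*(o['tool_pos']*1000),o['orientation'][2]];print(np.round(p,1),o['joint_pos'][5])
g=J(42,50)
plan([[*J(0,60),210,-63.7],[*g,210,-63.7],[*g,129,-63.7]])
```

```text
[0.50766208 0.07485203 0.30070466] cam in tool [ 0.08205312 -0.00016607 -0.09507127] axis in tool [-0.30288678  0.00206744  0.9530243 ]
[427.2  87.2 205.1  -8.5] 43.753971956921234
[0.034, -0.067, -0.003] 0.307 -> [462.  136.2 207.5 -36.1]
[-0.001, -0.075, -0.003] 0.306 -> [496.8 185.2 209.9 -63.7]
[0.04, -0.035, -0.0] 0.0 -> [536.1 168.9 209.9 -63.7]
[0.0, -0.0, 0.101] 0.0 -> [536.1 168.9 129.1 -63.7]
```

Call:
{"api": "send_rows", "payload": {"deltas": [[[0.007, -0.013, 0], 0.061], [[0.014, -0.027, 0], 0.122], [[0.02, -0.04, 0], 0.184], [[0.027, -0.054, 0], 0.245], [[0.034, -0.067, -0.003], 0.307]]}}

```text
clock: 16.32
tool_pos: [0.4597, 0.1352, 0.202]
orientation: [180.0, 0.0, -36.5]
force: [-0.2, 0.0, -0.3]
opening: 0.0528
gripper_force: 0.0
```

Call:
{"api": "send_rows", "payload": {"deltas": [[[0, -0.015, 0], 0.061], [[0, -0.03, 0], 0.122], [[0, -0.045, 0], 0.184], [[0, -0.06, 0], 0.245], [[-0.001, -0.075, -0.003], 0.306]]}}

```text
clock: 16.73
tool_pos: [0.4945, 0.184, 0.2042]
orientation: [179.9, -0.0, -64.0]
force: [-0.8, -0.6, 0.9]
opening: 0.0528
gripper_force: 0.0
```

Call:
{"api": "send_rows", "payload": {"deltas": [[[0.02, -0.017, 0], 0], [[0.04, -0.035, 0], 0], [[0.04, -0.035, 0], 0], [[0.04, -0.035, 0], 0], [[0.04, -0.035, 0], 0]]}}

```text
clock: 17.15
tool_pos: [0.5333, 0.1672, 0.2044]
orientation: [179.9, 0.0, -63.8]
force: [0.0, 0.3, 0.6]
opening: 0.0526
gripper_force: 0.0
```

Run:
```python
from h import *
o=ctrl.get_obs();print(o['clock'],o['tool_pos'],o['orientation'],o['joint_pos'],o['opening'])
plan([[*J(42,50),129.5,-63.7]])
# tube poses from the top camera: dark pixels in the rows
s=ctrl.snapshot('top');I=s['color'].astype(int);d=I.max(2)<70
for n,c in(('long',J(-38,50)),('short',J(-55.5,-50))):
    u=proj(s,[c[0]/1000,c[1]/1000,.032])[0];print(n,c,blob(d,s,u,.03))
```

```text
17.15 [0.53331496 0.1671864  0.20436827] [ 1.79930905e+02  2.59056857e-03 -6.37642471e+01] [ 3.74660619e+01  1.39943843e+01 -2.09711615e+01 -1.95049536e-02
 -5.51017229e+01 -1.12191389e+01] 0.05259286622032139
[-0.0, -0.005, 0.094] -0.001 -> [536.9 169.  129.2 -63.7]
long [457.4, 181.0] (array([427.2, 185.1]), -6.3, 36.1, 14.0)
short [425.0, 84.8] (array([424.7,  85.9]), -9.0, 59.9, 8.1)
```

Call:
{"api": "send_rows", "payload": {"deltas": [[[0, -0.004, 0.03], 0], [[0, -0.004, 0.06], 0], [[0, -0.004, 0.094], 0], [[0, -0.004, 0.094], 0], [[0, -0.004, 0.094], 0]]}}

```text
clock: 17.62
tool_pos: [0.5357, 0.1686, 0.1292]
orientation: [179.8, -0.0, -63.7]
force: [0.4, -1.1, 0.1]
opening: 0.052
gripper_force: 0.0
```

Call:
{"api": "send_rows", "payload": {"deltas": [[[0, 0, 0], 0], [[0, 0, 0], 0], [[0, 0, 0], 0], [[0, 0, 0], 0], [[0, 0, 0], 0]], "gripper": 0}}

```text
clock: 18.03
tool_pos: [0.5345, 0.1676, 0.13]
orientation: [179.7, 0.0, -63.8]
force: [-14.5, -3.0, 10.0]
opening: 0.0247
gripper_force: 6.7
```

Call:
{"api": "send_rows", "payload": {"deltas": [[[0, 0, 0], 0], [[0, 0, 0], 0], [[0, 0, 0], 0], [[0, 0, 0], 0], [[0, 0, 0], 0]]}}

```text
clock: 18.45
tool_pos: [0.5336, 0.1672, 0.1299]
orientation: [179.6, 0.0, -63.8]
force: [-12.5, -2.6, 10.6]
opening: 0.0212
gripper_force: 27.4
```

Run:
```python
from h import *
o=ctrl.get_obs();print(o['clock'],o['tool_pos'],o['orientation'],o['opening'],o['gripper_force'],o['force'],o['moment'])
c,s_=np.cos(np.radians(PSI)),np.sin(np.radians(PSI));q=np.array([[c,s_],[-s_,c]])@(o['tool_pos'][:2]*1000-O);print('jig',q)
z0=o['tool_pos'][2]*1000;r=80
w=[]
for th,yw in((30,-63.7),(50,-80),(70,-98.7),(92,-98.7),(118,-98.7)):
    a=np.radians(th);w.append([*J(42,-30+r*np.cos(a)),z0+r*np.sin(a),yw])
plan(w)
```

```text
18.45 [0.53360886 0.16723929 0.12985189] [ 1.79641862e+02  1.31524353e-02 -6.38203220e+01] 0.02116397837803188 27.437804639339447 [-12.53569357  -2.58748225  10.57214856] [-0.74822598  4.87783306 -0.41010961]
jig [39.40903161 47.9520742 ]
[0.011, 0.003, -0.05] -0.001 -> [535.3 158.3 169.9 -63.7]
[0.018, 0.013, -0.027] 0.181 -> [532.4 140.8 191.5 -80. ]
[0.029, 0.01, -0.017] 0.208 -> [528.5 116.5 205.1 -98.7]
[0.037, -0.0, -0.006] -0.0 -> [524.   87.3 209.9 -98.7]
[0.044, 0.0, 0.012] -0.0 -> [518.7  52.5 200.3 -98.7]
```

```bash
cat > arc.py <<'E'
from h import *
def arc(ths,x=38.5,r=78,z0=129.5,start=None):
    w=[]
    for th,yw in ths:
        a=np.radians(th);w.append([*J(x,-30+r*np.cos(a)),z0+r*np.sin(a),yw])
    plan(w,start)
E
python3 -c "
from arc import *
arc([(10,-63.7),(20,-63.7),(30,-63.7),(40,-63.7)])"
```

```text
[0.0, 0.002, -0.016] -0.001 -> [532.2 166.5 142.7 -63.7]
[0.004, 0.002, -0.017] -0.0 -> [532.2 163.  156.3 -63.7]
[0.006, 0.004, -0.015] -0.0 -> [531.4 157.2 168.3 -63.7]
[0.008, 0.006, -0.014] -0.0 -> [529.9 149.4 179.5 -63.7]
```

Call:
{"api": "send_rows", "payload": {"deltas": [[[0, 0.001, -0.008], 0], [[0, 0.002, -0.016], 0], [[0.002, 0.003, -0.025], 0], [[0.004, 0.004, -0.033], 0], [[0.004, 0.004, -0.033], 0]]}}

```text
clock: 18.87
tool_pos: [0.5324, 0.1641, 0.1561]
orientation: [179.8, 0.1, -63.9]
force: [-10.9, 3.7, -1.3]
opening: 0.0198
gripper_force: 30.7
```

Run:
```python
from arc import *
o=ctrl.get_obs();print(o['clock'],o['tool_pos'],o['orientation'],o['opening'],o['gripper_force'],o['force'],o['moment'])
s=ctrl.snapshot('scene')
for n in('catch','lever','lever_handle'):print(n,[((np.array(d['xy'])*[640,480]).round(1),d['conf']) for d in ctrl.boxes_of(s,n)[:2]])
for th in(0,20):
    a=np.radians(th);print(proj(s,[*(np.array(J(42,-30+45*np.cos(a)))/1000),(75+45*np.sin(a))/1000]))
arc([(30,-63.7),(40,-63.7),(50,-80)])
```

```text
18.8667 [0.53240328 0.16408455 0.15605892] [ 1.79757013e+02  1.31753081e-01 -6.38709438e+01] 0.019754515554649434 30.703888703137636 [-10.88713409   3.69461655  -1.25986351] [ 1.79903655  4.02330616 -0.5159935 ]
catch [(array([355.4, 227.8]), 0.78), (array([340.6, 232. ]), 0.67)]
lever [(array([371.1, 240.3]), 0.72)]
lever_handle [(array([374.8, 240. ]), 0.64), (array([337.6, 233.1]), 0.36)]
[[358.83079544 224.87805605]]
[[357.98641264 221.76510081]]
[0.007, 0.005, -0.016] -0.002 -> [531.3 157.5 168.1 -63.7]
[0.008, 0.006, -0.014] 0.0 -> [529.8 149.7 179.3 -63.7]
[0.01, 0.007, -0.012] 0.181 -> [528.3 140.  188.9 -80. ]
```

Call:
{"api": "send_rows", "payload": {"deltas": [[[0.003, 0.004, -0.008], 0], [[0.006, 0.007, -0.016], 0], [[0.01, 0.01, -0.023], 0], [[0.014, 0.013, -0.03], 0], [[0.014, 0.013, -0.03], 0]]}}

```text
clock: 19.48
tool_pos: [0.529, 0.1502, 0.1809]
orientation: [179.9, 0.2, -63.8]
force: [-10.2, 6.6, 3.2]
opening: 0.0172
gripper_force: 32.3
```

Run:
```python
from arc import *
o=ctrl.get_obs();print(o['clock'],o['tool_pos'],o['orientation'],o['opening'],o['gripper_force'],o['force'],o['moment'])
arc([(50,-75),(62,-98.7),(76,-98.7),(90,-98.7),(105,-98.7),(120,-98.7)],x=37.5)
```

```text
19.4833 [0.52902792 0.1501984  0.18094257] [ 1.79933259e+02  1.50998407e-01 -6.38215878e+01] 0.017223328584667075 32.33044669032097 [-10.20592591   6.60473509   3.16932679] [ 2.62328135  4.00399035 -0.39365755]
[0.011, 0.007, -0.01] 0.124 -> [527.9 139.8 188.9 -75. ]
[0.015, 0.007, -0.012] 0.264 -> [525.6 126.8 198.5 -98.7]
[0.022, 0.0, -0.008] -0.0 -> [522.9 109.4 204.9 -98.7]
[0.024, 0.0, -0.003] -0.0 -> [520.   90.4 207.3 -98.7]
[0.025, 0.0, 0.003] -0.0 -> [517.   70.6 204.9 -98.7]
[0.024, 0.0, 0.01] -0.0 -> [514.   51.7 196.9 -98.7]
```

Call:
{"api": "send_rows", "payload": {"deltas": [[[0.003, 0.002, -0.003], 0.03], [[0.006, 0.004, -0.006], 0.06], [[0.008, 0.006, -0.008], 0.09], [[0.011, 0.007, -0.01], 0.124], [[0.011, 0.007, -0.01], 0.124]]}}

```text
clock: 19.9
tool_pos: [0.5287, 0.1408, 0.1895]
orientation: [-180.0, 0.2, -75.1]
force: [-11.4, 9.1, 8.9]
opening: 0.0147
gripper_force: 30.6
```

Call:
{"api": "send_rows", "payload": {"deltas": [[[0.003, 0.001, -0.003], 0.06], [[0.006, 0.003, -0.005], 0.12], [[0.009, 0.004, -0.008], 0.18], [[0.012, 0.006, -0.01], 0.23], [[0.015, 0.007, -0.012], 0.264]]}}

```text
clock: 20.32
tool_pos: [0.5281, 0.1268, 0.1983]
orientation: [-179.9, 0.1, -98.9]
force: [5.7, -0.3, -8.3]
opening: 0.0135
gripper_force: 30.0
```

Run:
```python
from arc import *
o=ctrl.get_obs();print(o['clock'],o['tool_pos'],o['orientation'],o['opening'],o['gripper_force'],o['force'],o['moment'])
arc([(76,-98.7),(90,-98.7),(105,-98.7),(120,-98.7)],x=37.5)
```

```text
20.3167 [0.52812466 0.12682843 0.19831504] [-1.79882562e+02  9.96201322e-02 -9.88852114e+01] 0.013459110961268115 30.003342032432556 [ 5.73592432 -0.28665536 -8.26280481] [-0.00762942 -1.83398522  0.09580477]
[0.023, 0.003, -0.009] -0.002 -> [522.9 109.  205.5 -98.7]
[0.023, 0.0, -0.002] -0.0 -> [520.1  90.8 207.1 -98.7]
[0.026, 0.0, 0.003] -0.0 -> [517.   70.3 204.7 -98.7]
[0.023, 0.0, 0.01] -0.0 -> [514.2  52.1 196.7 -98.7]
```

Call:
{"api": "send_rows", "payload": {"deltas": [[[0.006, 0, -0.003], 0], [[0.011, 0, -0.005], 0], [[0.017, 0, -0.007], 0], [[0.023, 0, -0.009], 0], [[0.023, 0, -0.009], 0]]}}

```text
clock: 20.73
tool_pos: [0.5251, 0.1079, 0.2048]
orientation: [-179.9, 0.1, -98.6]
force: [5.6, -1.0, -11.9]
opening: 0.0134
gripper_force: 30.0
```

Call:
{"api": "send_rows", "payload": {"deltas": [[[0.006, 0, -0.001], 0], [[0.012, 0, -0.002], 0], [[0.018, 0, -0.002], 0], [[0.023, 0, -0.002], 0], [[0.023, 0, -0.002], 0]]}}

```text
clock: 21.15
tool_pos: [0.5225, 0.0904, 0.2064]
orientation: [-179.9, 0.1, -98.6]
force: [5.3, 2.1, -10.4]
opening: 0.0132
gripper_force: 30.0
```

Call:
{"api": "send_rows", "payload": {"deltas": [[[0.006, 0, 0], 0], [[0.013, 0, 0.001], 0], [[0.02, 0, 0.002], 0], [[0.026, 0, 0.003], 0], [[0.026, 0, 0.003], 0]]}}

```text
clock: 21.57
tool_pos: [0.5195, 0.0705, 0.2037]
orientation: [-179.9, 0.2, -98.6]
force: [4.7, 5.8, -13.5]
opening: 0.0134
gripper_force: 30.0
```

Call:
{"api": "send_rows", "payload": {"deltas": [[[0.006, 0, 0.002], 0], [[0.012, 0, 0.005], 0], [[0.018, 0, 0.007], 0], [[0.023, 0, 0.01], 0], [[0.023, 0, 0.01], 0]]}}

```text
clock: 21.98
tool_pos: [0.5169, 0.0525, 0.1961]
orientation: [-179.9, 0.2, -98.6]
force: [3.9, 7.2, -8.0]
opening: 0.0137
gripper_force: 30.0
```

Run:
```python
from arc import *
o=ctrl.get_obs();print(o['clock'],o['tool_pos'],o['orientation'],o['opening'],o['gripper_force'],o['force'],o['moment'])
```

```text
21.9833 [0.51687234 0.05245865 0.19608002] [-179.87485675    0.20466677  -98.59876854] 0.013657790132404852 30.00087261199951 [ 3.93445924  7.21949451 -7.95302324] [ 3.18403723 -1.1478458   0.00569127]
```

Call:
{"api": "send_rows", "payload": {"deltas": [[[0, 0, 0], 0], [[0, 0, 0], 0], [[0, 0, 0], 0], [[0, 0, 0], 0], [[0, 0, 0], 0]], "gripper": 0.6}}

```text
clock: 22.4
tool_pos: [0.516, 0.0512, 0.1964]
orientation: [-180.0, -0.0, -98.6]
force: [-0.4, 0.6, -0.6]
opening: 0.0411
gripper_force: 0.0
```

Call:
{"api": "send_rows", "payload": {"deltas": [[[0, 0, 0], 0], [[0, 0, -0.03], 0], [[0, 0, -0.06], 0], [[0, 0, -0.08], 0], [[0, 0, -0.08], 0]]}}

```text
clock: 22.82
tool_pos: [0.5176, 0.0518, 0.2639]
orientation: [-179.7, 0.1, -98.6]
force: [0.7, -0.7, 0.9]
opening: 0.0524
gripper_force: 0.0
```

Run:
```python
from arc import *
o=ctrl.get_obs();print(o['clock'],o['tool_pos'],o['orientation'],o['opening'],o['force'])
for cn in('scene','top'):
    s=ctrl.snapshot(cn)
    m=ctrl.cut_out(s,'catch');print(cn,'catch',[((np.array(d['xy'])*[640,480]).round(1),d['conf'],int(d['pixels'].sum())) for d in m[:2]])
    print('handle',[((np.array(d['xy'])*[640,480]).round(1),d['conf']) for d in ctrl.boxes_of(s,'lever_handle')[:2]])
    print('pred handle',proj(s,[*(np.array(J(136,0))/1000),.156]))
    for th in(0,160):
        a=np.radians(th);print(th,proj(s,[*(np.array(J(42,-30+45*np.cos(a)))/1000),(75+45*np.sin(a))/1000]))
h=J(136,25)
plan([[*J(70,25),255,-98.7],[*h,255,-98.7],[*h,203,-98.7]])
```

```text
22.8167 [0.5176145  0.05175998 0.26392096] [-1.79695971e+02  1.36538587e-01 -9.86048134e+01] 0.052411141514089425 [ 0.73076942 -0.66959471  0.94259766]
scene catch [(array([406.5, 151.5]), 0.74, 471), (array([332.6, 237.8]), 0.62, 335)]
handle [(array([372.9, 240.8]), 0.72)]
pred handle [[375.7310722  241.10913767]]
0 [[358.83079544 224.87805605]]
160 [[324.66133137 237.01796196]]
top catch []
handle [(array([285.7, 195.8]), 0.46)]
pred handle [[297.5686029  198.65215561]]
0 [[286.26024165 241.22805598]]
160 [[322.44460406 246.60179114]]
[-0.118, -0.039, 0.005] 0.001 -> [560.6 139.8 255.2 -98.7]
[-0.0, -0.082, 0.0] -0.0 -> [625.5 129.9 255.2 -98.7]
[-0.0, -0.0, 0.065] -0.0 -> [625.5 129.9 203.2 -98.7]
```

Call:
{"api": "send_rows", "payload": {"deltas": [[[-0.03, -0.01, 0], 0], [[-0.07, -0.02, 0], 0], [[-0.118, -0.039, 0.004], 0], [[-0.118, -0.08, 0.004], 0], [[-0.118, -0.12, 0.004], 0]]}}

```text
clock: 23.53
tool_pos: [0.6258, 0.1326, 0.256]
orientation: [179.9, -0.0, -98.4]
force: [-0.2, -0.1, 0.6]
opening: 0.0528
gripper_force: 0.0
```

Call:
{"api": "send_rows", "payload": {"deltas": [[[0, 0, 0], 0], [[0, 0, 0], 0], [[0, 0, 0], 0], [[0, 0, 0], 0], [[0, 0, 0], 0]]}}

```text
clock: 23.95
tool_pos: [0.6245, 0.1302, 0.2572]
orientation: [-180.0, 0.0, -98.6]
force: [0.9, -0.1, 0.6]
opening: 0.0528
gripper_force: 0.0
```

Run:
```python
from arc import *
o=ctrl.get_obs();print(o['clock'],o['tool_pos'],o['orientation'],o['opening'],o['force'])
for cn in('scene','top','wrist'):
    s=ctrl.snapshot(cn);fi=cn=='wrist'
    print(cn,'handle',[((np.array(d['xy'])*[640,480]).round(1),d['conf']) for d in ctrl.boxes_of(s,'lever_handle')[:2]],'catch',[((np.array(d['xy'])*[640,480]).round(1),d['conf']) for d in ctrl.boxes_of(s,'catch')[:2]])
    print('pred handle',proj(s,[[*(np.array(J(136,y))/1000),.156] for y in(-45,0,45)],fi).round(),proj(s,[[*(np.array(J(42,-70))/1000),.09]],fi))
h=J(136,25);plan([[*h,203,-98.7]])
```

```text
23.95 [0.62445668 0.13022786 0.25719113] [-1.79997109e+02  7.55921392e-03 -9.86311869e+01] 0.05282194644561489 [ 0.87252438 -0.08644174  0.58982571]
scene handle [(array([370.9, 242.3]), 0.63)] catch [(array([327.3, 235.4]), 0.69)]
pred handle [[357. 250.]
 [376. 241.]
 [394. 232.]] [[325.57953015 236.66629098]]
top handle [(array([305.2, 202.1]), 0.75)] catch [(array([318.2, 244. ]), 0.72)]
pred handle [[317. 202.]
 [298. 199.]
 [278. 196.]] [[321.46834734 246.47827418]]
wrist handle [(array([330.5, 220.9]), 0.73)] catch [(array([448. , 129.3]), 0.9)]
pred handle [[320. 155.]
 [320. 239.]
 [320. 312.]] [[452.35668228 119.25248344]]
[0.0, -0.001, 0.068] 0.001 -> [625.9 130.2 202.7 -98.7]
```

The catch is flipped: all three views agree with the 160° prediction. I descend over the crossbar and grip it beside the lever arm.

Call:
{"api": "send_rows", "payload": {"deltas": [[[0, 0.004, 0.02], 0], [[0, 0.004, 0.04], 0], [[0, 0.004, 0.068], 0], [[0, 0.004, 0.068], 0], [[0, 0.004, 0.068], 0]]}}

```text
clock: 24.82
tool_pos: [0.6215, 0.1305, 0.2018]
orientation: [179.9, -0.1, -98.6]
force: [0.5, 0.8, 0.4]
opening: 0.0522
gripper_force: 0.0
```

Call:
{"api": "send_rows", "payload": {"deltas": [[[0, 0, 0], 0], [[0, 0, 0], 0], [[0, 0, 0], 0], [[0, 0, 0], 0], [[0, 0, 0], 0]], "gripper": 0}}

```text
clock: 25.23
tool_pos: [0.6222, 0.1309, 0.2033]
orientation: [-180.0, 0.0, -98.6]
force: [0.5, -0.3, -0.5]
opening: 0.0249
gripper_force: 0.0
```

Call:
{"api": "send_rows", "payload": {"deltas": [[[0, 0, 0], 0], [[0, 0, 0], 0], [[0, 0, 0], 0], [[0, 0, 0], 0], [[0, 0, 0], 0]]}}

```text
clock: 25.65
tool_pos: [0.6231, 0.1307, 0.2034]
orientation: [-179.9, 0.0, -98.6]
force: [4.7, -2.7, 2.4]
opening: 0.0154
gripper_force: 30.0
```

Run:
```python
from arc import *
o=ctrl.get_obs();print(o['clock'],o['tool_pos'],o['orientation'],o['opening'],o['gripper_force'],o['force'],o['moment'])
c,s_=np.cos(np.radians(PSI)),np.sin(np.radians(PSI));q=np.array([[c,s_],[-s_,c]])@(o['tool_pos'][:2]*1000-O);print('jig',q)
z0=o['tool_pos'][2]*1000
w=[]
for k in(.15,.3,.45,.6,.77):
    w.append([*J(q[0]-61+140*np.sin(.45-k),q[1]),z0-126+140*np.cos(.45-k),-98.7])
plan(w)
```

```text
25.65 [0.62312363 0.13072042 0.20344964] [-1.79855828e+02  3.55626312e-02 -9.86330606e+01] 0.015413586345149853 30.0017711520195 [ 4.67557314 -2.66768995  2.40026552] [-0.74647205 -1.65510736 -0.0399929 ]
jig [133.41771548  25.3934759 ]
[-0.0, 0.025, -0.01] 0.001 -> [603.4 133.7 211.4 -98.7]
[-0.0, 0.025, -0.006] -0.0 -> [583.6 136.8 216.2 -98.7]
[0.0, 0.026, -0.001] -0.0 -> [563.  139.9 217.  -98.7]
[0.0, 0.026, 0.001] -0.0 -> [542.5 143.1 216.2 -98.7]
[0.0, 0.029, 0.007] -0.0 -> [519.5 146.6 210.6 -98.7]
```

Call:
{"api": "send_rows", "payload": {"deltas": [[[0, 0.012, -0.005], 0], [[0, 0.025, -0.01], 0], [[0, 0.037, -0.013], 0], [[0, 0.05, -0.016], 0], [[0, 0.05, -0.016], 0]]}}

```text
clock: 26.07
tool_pos: [0.5834, 0.1368, 0.2177]
orientation: [-179.7, 0.1, -98.6]
force: [6.2, -5.0, 4.9]
opening: 0.0149
gripper_force: 30.0
```

Call:
{"api": "send_rows", "payload": {"deltas": [[[0, 0.013, -0.001], 0], [[0, 0.026, -0.001], 0], [[0, 0.039, 0], 0], [[0, 0.052, 0], 0], [[0, 0.052, 0], 0]]}}

```text
clock: 26.48
tool_pos: [0.5423, 0.1436, 0.2172]
orientation: [-179.7, 0.1, -98.6]
force: [7.3, -2.6, 6.3]
opening: 0.0149
gripper_force: 30.0
```

Call:
{"api": "send_rows", "payload": {"deltas": [[[0, 0.007, 0.002], 0], [[0, 0.015, 0.003], 0], [[0, 0.022, 0.005], 0], [[0, 0.027, 0.006], 0], [[0, 0.027, 0.006], 0]]}}

```text
clock: 26.9
tool_pos: [0.5226, 0.1469, 0.2126]
orientation: [-179.7, 0.1, -98.6]
force: [9.3, -2.7, 7.0]
opening: 0.0149
gripper_force: 30.0
```

Run:
```python
from arc import *
o=ctrl.get_obs();print(o['clock'],o['tool_pos'],o['orientation'],o['opening'],o['gripper_force'],o['force'],o['moment'])
c,s_=np.cos(np.radians(PSI)),np.sin(np.radians(PSI));q=np.array([[c,s_],[-s_,c]])@(o['tool_pos'][:2]*1000-O);print('jig',q,'lever',.45+np.arcsin((72.4-q[0])/140))
```

```text
26.9 [0.52259299 0.1469199  0.21260001] [-1.79651600e+02  1.36067927e-01 -9.85574673e+01] 0.014932640027320867 30.002957582473755 [ 9.26482056 -2.69013799  7.03890019] [-1.11838705 -3.4491881  -0.03560663]
jig [31.59344539 26.20021765] lever 0.7457688381349077
```

Call:
{"api": "send_rows", "payload": {"deltas": [[[0, 0.002, 0.001], 0], [[0, 0.003, 0.001], 0], [[0, 0.003, 0.001], 0], [[0, 0.003, 0.001], 0], [[0, 0.003, 0.001], 0]]}}

```text
clock: 27.32
tool_pos: [0.5221, 0.1471, 0.2125]
orientation: [-179.5, 0.1, -98.6]
force: [15.8, -6.9, 6.7]
opening: 0.0153
gripper_force: 30.0
```

Run:
```python
from arc import *
o=ctrl.get_obs();print(o['clock'],o['tool_pos'],o['gripper_force'],o['force'])
for cn in('top','wrist','scene'):
    s=ctrl.snapshot(cn);fi=cn=='wrist'
    for n,(x,y) in(('tube_long_c',(-44,50)),('tube_short_c',(-61.5,-50))):
        u=proj(s,[*(np.array(J(x,y))/1000),.03],fi)[0]
        print(cn,n,u.round(),[((np.array(d['xy'])*[640,480]).round(1),round(d['conf'],2),back(s,np.array(d['xy'])*[640,480],.03,fi)[0,:2].round(3)) for d in ctrl.boxes_of(s,n)[:4]],J(x,y))
    print('catch',[((np.array(d['xy'])*[640,480]).round(1),d['conf']) for d in ctrl.boxes_of(s,'catch')[:2]])
```

```text
27.3167 [0.52207059 0.14706397 0.2124899 ] 30.003798007965088 [15.76610046 -6.89110106  6.663903  ]
top tube_long_c [268. 275.] [(array([383.3, 261.2]), 0.92, array([ 0.486, -0.103])), (array([264. , 273.9]), 0.67, array([0.453, 0.191])), (array([470.9, 327.1]), 0.67, array([ 0.326, -0.318])), (array([318. , 245.2]), 0.29, array([0.525, 0.058]))] [451.5, 181.9]
top tube_short_c [307. 288.] [(array([307.5, 289.6]), 0.5, array([0.416, 0.083]))] [419.0, 85.7]
catch [(array([319.8, 247.4]), 0.6), (array([303.5, 272.3]), 0.57)]
wrist tube_long_c [416. 269.] [(array([413.4, 267.1]), 0.92, array([0.454, 0.18 ]))] [451.5, 181.9]
wrist tube_short_c [446. 144.] [(array([443.4, 145.6]), 0.64, array([0.422, 0.087]))] [419.0, 85.7]
catch [(array([302.7, 122.5]), 0.92)]
scene tube_long_c [354. 202.] [(array([142.4, 281.5]), 0.94, array([ 0.337, -0.328])), (array([347.4, 196.4]), 0.78, array([0.429, 0.18 ]))] [451.5, 181.9]
scene tube_short_c [313. 213.] [(array([313.7, 211.2]), 0.76, array([0.415, 0.09 ]))] [419.0, 85.7]
catch [(array([331.5, 236.7]), 0.86)]
```

Force rose from 9 to 16 N with no further travel, so the lever is at its stop. Both tubes and the catch are where they should be, so I hand the job in.

```bash
python3 -c "
from plant import ctrl
print(ctrl.close_job())"
```

```text
the job is handed in; nothing more can be done
None
```

I handed the job in at about 27.5 s with both tubes in their rows, the catch flipped right over and the gripper holding the lever at its stop; closing the job returned no verdict, so whether it passed is not known.

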